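Turn the tea-ball dish for handing over

TASK

Hand the tea ball over politely: take the shallow dish by the wooden grip of its arched handle, lift it straight up off its wooden stand to about 8 cm above the stand, and only then turn it gently about a quarter turn to the left or right, whichever brings its thumb tab round to point at the drinking glass. Keep the dish level so that the loose steel ball stays in its middle all the time, do not disturb the things standing round it, and finish while holding the dish still up there above the stand: do not put it down or let go.

Things in the scene. Friction and masses are not known exactly. Their poses are not given: they have to be found in the camera images.
- dish: Loose shallow round white ceramic dish, 0.2 kg, rim 153 mm across, 21 mm high, foot 68 mm across. Origin: centre of its underside, z up. One flat thumb tab sticks out at its own -x, to 122 mm from the centre, 16 to 21 mm above the underside. A steel-wire arch stands rigidly over it in its y-z plane, from rim to rim. Starts level on the middle of the stand, tab roughly towards the robot
- dish_grip (a point): centre of the wooden grip atop the arch, 96 mm above the dish's underside, straight above its centre; axes as the dish. The grip is a level bar 12 mm wide (dish x), 58 mm long (dish y), 18 mm high. Take it from above, fingers closing along dish x, the tab's line; below it is free space to the ball's top, 60 mm below this point
- dish_tab (a point): the outer part of the thumb tab, on its top, 107 mm from the dish's centre along dish -x, 21 mm above the underside
- dish_middle (a point): where the ball's centre belongs: on the dish's axis, 21 mm above its underside; axes as the dish. The floor slopes up from the middle: 4 degrees within 26 mm of it, 9 degrees to 51 mm, then 22 degrees to the rim
- ball_centre (a point): centre of the loose plain steel tea ball, 30 mm across, 35 g, that lies in the middle of the dish, free to roll
- stand: Fixed round wooden stand, 108 mm across and 25 mm high, on the hob. Origin: centre of its underside, on the hob (z = 0)
- tumbler: Plain empty drinking glass, 80 mm across, 91 mm high, loose. Origin: centre of its underside. Stands about 20 cm to the left or to the right of the stand; the honey jar stands on the other side
- honey_jar: Squat glass honey jar with a grey metal lid, 63 mm across, 95 mm high, loose; a bystander. Origin: centre of its underside
- salt_shaker: Salt shaker with white cap, 44 mm across, 90 mm high, loose, behind the stand; a bystander. Origin: centre of its underside
- pepper_mill: Dark wooden pepper mill, 58 mm across, 150 mm high, loose, behind the stand; a bystander. Origin: centre of its underside

How it is judged (in metres and radians):
On the way, in this order (a step that is already met when the one before it is completed fails the run):
1. the dish is lifted at least 4 cm off the stand, held by the fingers (z of dish in the frame of stand above 0.065 m and contact force between the fingers and dish above 0.5 N), for 0.2 s.
2. the dish, still up, is turned until its tab points at the glass (z of dish in the frame of stand above 0.065 m and x of tumbler in the frame of dish below -0.1 m and y of tumbler in the frame of dish between -0.045 and 0.045 m), for 0.2 s.
At the end, for the whole second after the job is handed in: The fingers hold the dish still, level within 5 degrees, 5 to 13 cm above the stand, centred on it within 5 cm, touching nothing else; the tab's line passes within 45 mm of the glass's axis; the ball is within 15 mm of the middle (z of dish in the frame of stand between 0.075 and 0.155 m and horizontal distance between dish and stand below 0.05 m and x of tumbler in the frame of dish below -0.1 m and y of tumbler in the frame of dish between -0.045 and 0.045 m and angle between dish's own z axis and vertical below 0.09 rad and distance between ball_centre and dish_middle below 0.015 m and linear speed of dish below 0.02 m/s and angular speed of dish below 0.15 rad/s and contact force between the fingers and dish above 0.5 N and contact force between dish and stand below 0.05 N and contact force between dish and tumbler below 0.05 N and contact force between dish and honey_jar below 0.05 N); the arm keeps its last pose, push and grip.
It fails at once if the ball rolls more than 30 mm from the dish's middle (distance between ball_centre and dish_middle above 0.03 m).
It fails at once if the dish is tipped more than 12 degrees (angle between dish's own z axis and vertical above 0.21 rad).
It fails at once if a bystander is shifted more than 2 cm (distance of any of tumbler, honey_jar, salt_shaker, pepper_mill from where it was at the start of the episode above 0.02 m).
It also fails if it takes over 43 s, if anything falls off the work surface, if the arm or the gripper's body presses on something with over 40 N, if the wrist force passes 120 N, or if a joint passes its speed limit or range.

ROBOT

A 7-joint arm with a two-finger parallel gripper is mounted at the origin on a cart in front of the work surface, level with it; the furniture and walls round the work are solid. World frame = base frame: x ahead of the robot, y to its left, z up, the work surface at z = 0. Lengths are in m, angles in degrees, forces in N, time in s.
With the tool pointing down it reaches from about 0.425 to 0.875 m from the base axis. Payload 4.7 kg.
Tool frame: the origin (TCP) lies between the finger pads; the fingertips stand 22 mm ahead of it and the grasp point (between the pads) lies 3 mm ahead of it (env.tip_reach is the distance from the TCP to the fingertips, in m); z points along the fingers, y is the line along which they close (so a half turn about z gives the same grasp; the last joint's range is limited). The gripper opens to 87 mm and grips with 3 to 60 N. Pads are 19 mm wide; open, the fingers measure 117 mm over their backs; the gripper's body (75 mm by 190 mm) begins 51 mm behind the grasp point.
Start: joints at [69.62, 18.392, -4.016, 83.108, 1.295, 78.541, -3.26], TCP at [0.235, -0.606, 0.245] pointing down, gripper open.
Joint ranges: [-163.93, 163.93], [-17.29, 119.83], [-79.2, 71.16], [3.27, 140.29], [-89.18, 269.18], [5.43, 117.66], [-154.24, 154.24]. Speed limits (degrees/s): [147.25, 147.25, 180, 180, 180, 180, 180].

INTERFACE

Orientations are given as [roll, pitch, yaw] about the fixed x, y, z axes, in that order (R = Rz(yaw) Ry(pitch) Rx(roll)).
In Python, from cell import env gives the robot as it stands.
- The arm moves only by the shell command python3 -m creep 'ROWS' [FORCE]. ROWS is JSON, one flat list of numbers, 7 for each row, row after row: the finger opening in mm, from 0 to 87, then the shift along the tool's x, y, z in units of 30 mm (1.0 is 30 mm), then the turn, a rotation vector about the tool's x, y, z in units of 6 degrees (1.0 is 6 degrees). A call has 1 to 12 rows; each row is the pose to reach, as a shift and turn from the pose commanded when the call began, along the tool's axes at that moment; what a row does not reach only later rows make up. A row lasts 1/10 s, in which the tool goes at most 50 mm and 8.59 degrees, less where a joint would pass 70% of its speed; a pose out of reach is approached as far as the arm can. A call with a gripper value outside its range is refused whole. The fingers move at their own pace and stop on an object; FORCE is the grip in N (left out, the last holds). Time passes only in rows, so rows that repeat a pose let the fingers close. It gives the time, the measured TCP pose, the force, the opening and the grip force at its end, in the units of the state.
- env.get_obs(): the state, without advancing time (a new reading comes with each control period).
- env.read_camera(name): name is "side" or "top" or "wrist"; returns a dict with "color" (400x640x3 uint8, red, green, blue), "depth" (400x640 float32, m along the optical axis (not along the pixel's ray), 0 where there is no reading), "fovy" (degrees; the focal length in pixels is half the picture's height over the tangent of half this angle, whatever the lens; pixels are square), "cx", "cy" (the principal point, pixels), "D" ([k1, k2, p1, p2, k3] as OpenCV has them; the pictures are not rectified), "R" (3x3) and "t" (3): a world point X has camera coordinates R X + t. Camera axes: x right, y down, z forward; pixel columns grow to the right and rows downward; lengths in m; the calibration is good to about 2 mm. A picture is of the moment at which its call begins.
- env.sign_off(): hands the job in; it is judged then, once.
The state is a dict: "time_s": time; "qpos": joint angles; "joint_velocities": joint speeds; "effort": joint torques, N m; "tool_pos": TCP position; "tool_rot": TCP orientation; "force": force on the tool from outside, world axes, zero at the start; "wrist_torque": the same for the moment, N m; "grip_width": finger opening in m; "grasp_force": force on a finger pad.
Only numpy, scipy, OpenCV 4.12 (cv2) and the standard library are available. Lean on these libraries where they do the work, as an engineer would, in place of code of your own. Each camera call takes 0.05 s, during which the arm holds its last target. There are 200 camera calls.

## Working session

There is one attempt and no reset: what is moved stays moved. The work goes in short steps, Python scripts to look and compute and a shell command to move; the robot and the scene stay as the last step left them, time stands still between calls to the robot, and variables do not carry over. Pictures are saved under pics/ and viewed, at most 10 in all, crops included, and the job is handed in when it is done.

```bash
mkdir -p pics; ls; python3 - <<'E'
from cell import env
import cv2,numpy as np
o=env.get_obs();print({k:np.round(v,3) for k,v in o.items()})
for n in("top","side"):
    c=env.read_camera(n);np.savez(f"pics/{n}0.npz",**c)
    cv2.imwrite(f"pics/{n}0.png",c["color"][:,:,::-1]);print(n,c["fovy"],c["cx"],c["cy"],c["D"],c["R"],c["t"])
E
```

```text
pics
{'time_s': np.float64(0.0), 'qpos': array([69.618, 18.44 , -4.014, 83.176,  1.296, 78.541, -3.26 ]), 'joint_velocities': array([ 0.033,  0.027, -0.038, -0.05 ,  0.08 ,  0.032,  0.115]), 'effort': array([-0.0000e+00, -4.9128e+01, -4.0300e-01, -3.1252e+01, -6.4000e-02,
        4.4000e-02,  0.0000e+00]), 'tool_pos': array([ 0.235, -0.606,  0.243]), 'tool_rot': array([-1.79888e+02,  7.00000e-03,  2.11910e+01]), 'force': array([-0.359, -0.035,  0.519]), 'wrist_torque': array([ 0.032, -0.017,  0.002]), 'grasp_force': np.float64(0.0), 'grip_width': np.float64(0.087)}
top 50.94869245916455 313.0181923383655 199.9549522375959 [-0.09851062  0.          0.          0.          0.        ] [[-1.97601886e-03 -9.99671094e-01  2.55695086e-02]
 [-9.97007556e-01 -6.52571828e-06 -7.73041569e-02]
 [ 7.72788980e-02 -2.56457477e-02 -9.96679621e-01]] [-0.00726878  0.66384257  0.9331666 ]
side 48.383268770168215 317.4946587756667 195.000477987295 [0.01211144 0.         0.         0.         0.        ] [[-0.88274559 -0.46953475 -0.01724387]
 [-0.2491765   0.49894609 -0.83003847]
 [ 0.39833566 -0.72841603 -0.55743949]] [0.56919468 0.24876475 0.8989486 ]
```

View pics/top0.png

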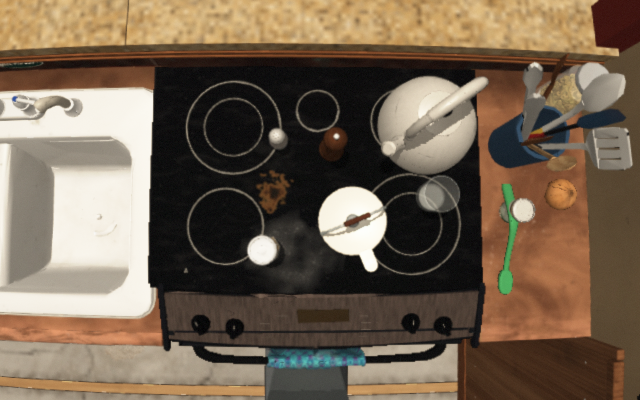

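View pics/side0.png

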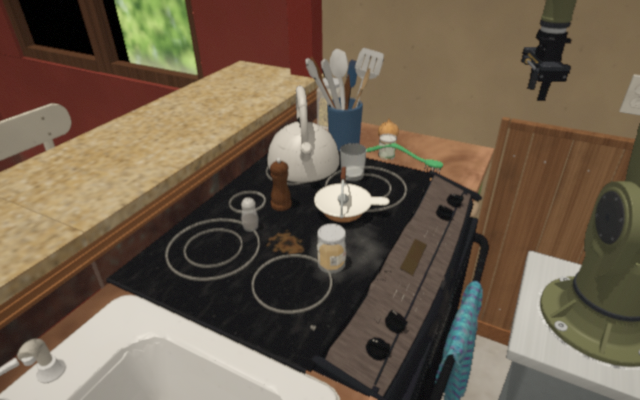

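The top picture shows the dish centre near (352,221), the grip at (357,220) tilted, and the tab tip at (370,265). The glass is at (438,195), on the robot's right, and the honey jar at (263,250) is on its left. The salt is at (278,138) and the mill at (333,143). The side picture agrees, with the dish at (343,203) and the glass at (352,160).

```bash
cat > h.py <<'E'
import cv2,numpy as np
def K(c):
    f=200/np.tan(np.radians(c["fovy"])/2); return np.array([[f,0,c["cx"]],[0,f,c["cy"]],[0,0,1.]])
def ray(c,uv,z):
    p=cv2.undistortPoints(np.array(uv,float).reshape(-1,1,2),K(c),np.array(c["D"],float)).reshape(-1,2)
    d=np.c_[p,np.ones(len(p))]@c["R"]; o=-c["R"].T@c["t"]
    return o+d*((z-o[2])/d[:,2])[:,None]
def proj(c,X):
    return cv2.projectPoints(np.array(X,float).reshape(-1,1,3),cv2.Rodrigues(np.array(c["R"]))[0],np.array(c["t"],float),K(c),np.array(c["D"],float))[0].reshape(-1,2)
E
python3 - <<'E'
from h import *
c=dict(np.load("pics/top0.npz"));im=c["color"];hsv=cv2.cvtColor(im,cv2.COLOR_RGB2HSV)
big=lambda m:max(cv2.findContours(m.astype(np.uint8),0,cv2.CHAIN_APPROX_NONE)[0],key=cv2.contourArea)
roi=np.zeros(im.shape[:2],bool);roi[180:280,310:395]=1
m=roi&(im.min(2)>150)
ct=cv2.convexHull(big(m)).reshape(-1,2)
full=big(m).reshape(-1,2)
P=ray(c,full,.046)[:,:2]
# robust circle fit: rim pts
cen=np.median(P,0)
from scipy.optimize import least_squares
s=least_squares(lambda q:np.hypot(*(P-q[:2]).T)-q[2],[*P.mean(0),.0765],loss='soft_l1',f_scale=.001).x
print("rim",s)
d=np.hypot(*(P-s[:2]).T);t=P[d>.095];tm=t.mean(0);e=tm-s[:2];print("tab max",d.max(),"dir",np.degrees(np.arctan2(*e[::-1])),"n",len(t))
r=roi.copy();r[205:235,335:380]&=True
g=r&(hsv[...,1]>100)&(im[...,0]>50)&((hsv[...,0]<15)|(hsv[...,0]>170));g[:200]=0;g[240:]=0
gc=big(g);G=ray(c,gc.reshape(-1,2),.130)[:,:2];
(ctr,wh,a)=cv2.minAreaRect((G*1000).astype(np.float32));print("grip",ctr,wh,a,len(gc))
b=cv2.boxPoints((ctr,wh,a));print(b)
u=np.linalg.svd(G-G.mean(0))[2][0];print("grip axis",np.degrees(np.arctan2(u[1],u[0])))
cv2.imwrite("pics/crop.png",cv2.resize(im[160:290,310:480,::-1],None,fx=4,fy=4,interpolation=cv2.INTER_CUBIC))
for n in("top","side"):
    k=dict(np.load(f"pics/{n}0.npz"));print(n,"depth",k["depth"][190:200:5,430:450:6] if n=="top" else k["depth"][150:175:8,345:360:6])
E
```

```text
rim [ 0.61662322 -0.09509372  0.0742775 ]
tab max 0.1206499236301097 dir -157.87389501662952 n 28
grip (616.3645629882812, -94.59418487548828) (9.863512992858887, 54.11558151245117) 22.936161041259766 53
[[ 601.27814  -71.59752]
 [ 622.36725 -121.43471]
 [ 631.451   -117.59085]
 [ 610.3619   -67.75366]]
grip axis -67.56562009437634
top depth [[0.97894776 0.9799161  0.9739013  0.9495194 ]
 [0.98418415 0.9820369  0.9813211  0.958088  ]]
side depth [[1.3646462 1.3749431 1.3680993]
 [1.3103572 1.3044933 1.3008188]
 [1.1659147 1.318733  1.3168999]
 [1.1353192 1.338555  1.3353739]]
```

View pics/crop.png

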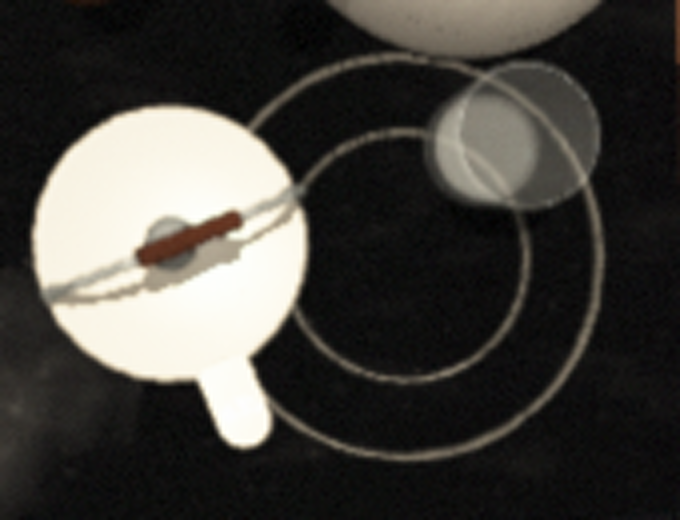

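The crop shows the glass's rim circle centred at about crop (530,135), which is px (442.5,193.8), and its base at about crop (485,148). The tab points at lower right, and the ball is under the grip.

```bash
cat >> h.py <<'E'
def delta(o,pos,yaw):
    from scipy.spatial.transform import Rotation as R
    A=R.from_euler('xyz',o["tool_rot"],degrees=True);B=R.from_euler('xyz',[180,0,yaw],degrees=True)
    return np.round(A.inv().apply(np.array(pos)-o["tool_pos"])/.03,3),np.round((A.inv()*B).as_rotvec(degrees=True)/6,3)
E
python3 - <<'E'
from h import *
from cell import env
c=dict(np.load("pics/top0.npz"));s=dict(np.load("pics/side0.npz"))
g=ray(c,[(442.5,193.75)],.091)[0];b=ray(c,[(431.3,197)],.0)[0];print("glass rim,base",g,b)
d=g[:2]-[.6165,-.095];print("dir",np.degrees(np.arctan2(d[1],d[0])),np.hypot(*d))
print("side proj base/rim of glass",proj(s,[[*g[:2],0],[*g[:2],.091]]), "side grip",proj(s,[.6165,-.095,.121]))
# kettle points
D=c["depth"];v,u=np.mgrid[70:180,375:490];z=D[v,u].ravel();
p=cv2.undistortPoints(np.c_[u.ravel(),v.ravel()].astype(float).reshape(-1,1,2),K(c),c["D"]).reshape(-1,2)
X=(np.c_[p,np.ones(len(p))]*z[:,None]-c["t"])@c["R"]
X=X[(z>0)&(X[:,2]>.1)];print("kettle zmax",X[:,2].max(),"xmin",X[:,0].min(),X[np.argmin(X[:,0])],"ymax",X[np.argmax(X[:,1])])
o=env.get_obs();print(delta(o,[.6165,-.095,.27],112.3))
E
```

```text
glass rim,base [ 0.67227973 -0.28720375  0.091     ] [ 0.67290123 -0.29061928  0.        ]
dir -73.81666670496644 0.20013410033357384
side proj base/rim of glass [[353.28186028 174.92158376]
 [354.12853742 148.77058874]] side grip [[343.71288532 174.536254  ]]
kettle zmax 0.2598607999102518 xmin 0.7465772426352463 [ 0.74657724 -0.1643484   0.13262785] ymax [ 0.76753163 -0.14606978  0.13205794]
(array([ 18.018, -11.272,  -0.863]), array([-1.3000e-02, -1.3000e-02, -1.5185e+01]))
```

Both views agree. The dish yaw is 22.2°, the glass bearing is −73.8° and the turn is about +84°. The approach comes first.

```bash
python3 -m creep '[87,0.4,-0.25,-0.3,0,0,-0.3, 87,1.2,-0.75,-0.6,0,0,-1, 87,2.4,-1.5,-0.9,0,0,-2, 87,3.7,-2.3,-0.9,0,0,-3.1, 87,5,-3.1,-0.9,0,0,-4.2, 87,6.3,-3.9,-0.9,0,0,-5.3, 87,7.6,-4.75,-0.9,0,0,-6.4, 87,8.9,-5.6,-0.9,0,0,-7.5, 87,10.2,-6.4,-0.9,0,0,-8.6, 87,11.4,-7.1,-0.9,0,0,-9.6, 87,12.2,-7.6,-0.9,0,0,-10.3, 87,12.6,-7.9,-0.9,0,0,-10.6]' 30
python3 -c "
from h import *
from cell import env
print(delta(env.get_obs(),[.6165,-.095,.27],112.3))"
```

```text
time_s: 1.3
tool_pos: [0.5033, -0.2452, 0.272]
tool_rot: [180.0, -0.0, 85.2]
force: [-0.3, -0.2, 0.0]
grip_width: 0.0868
grasp_force: 0.0
(array([5.306, 3.339, 0.07 ]), array([ 6.00e-03, -1.00e-03, -4.52e+00]))
```

```bash
python3 -m creep '[87,0.5,0.3,0,0,0,-0.4, 87,1.4,0.9,0,0,0,-1.2, 87,2.4,1.5,0,0,0,-2, 87,3.4,2.15,0,0,0,-2.9, 87,4.3,2.7,0,0,0,-3.7, 87,5,3.15,0,0,0,-4.25, 87,5.3,3.34,0,0,0,-4.52, 87,5.3,3.34,0,0,0,-4.52, 87,5.3,3.34,0,0,0,-4.52]'
python3 - <<'E'
from h import *
from cell import env
print(delta(env.get_obs(),[.6165,-.095,.118],112.3))
a=env.read_camera("wrist");np.savez("pics/w1.npz",**a)
cv2.imwrite("pics/w1.png",a["color"][:,:,::-1])
print(proj(a,[[.6165,-.095,.130],[.6165,-.095,.046]]))
E
```

```text
time_s: 2.2
tool_pos: [0.6153, -0.1014, 0.2712]
tool_rot: [-179.9, 0.0, 111.7]
force: [-0.7, -0.5, -0.3]
grip_width: 0.0873
grasp_force: 0.0
(array([0.187, 0.124, 5.107]), array([-0.015,  0.008, -0.096]))
[[326.91472509 189.16040488]
 [326.29174467 172.82861679]]
```

View pics/w1.png

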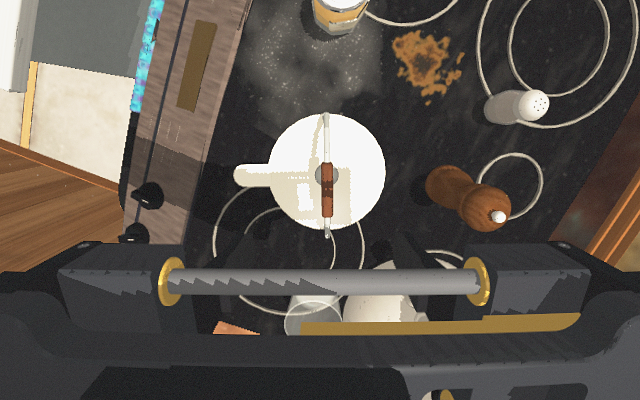

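The wrist view shows the grip at (327,190) and the rim centre at (327,172). The predictions were (327,189) and (326,173), so the tool is well aligned and can go down.

```bash
python3 -m creep '[87,0.1,0.06,0.2,0,0,-0.1, 70,0.19,0.12,0.7,0,0,-0.1, 60,0.19,0.12,1.4,0,0,-0.1, 60,0.19,0.12,2.1,0,0,-0.1, 60,0.19,0.12,2.8,0,0,-0.1, 60,0.19,0.12,3.5,0,0,-0.1, 60,0.19,0.12,4.1,0,0,-0.1, 60,0.19,0.12,4.6,0,0,-0.1, 60,0.19,0.12,4.9,0,0,-0.1, 60,0.19,0.12,4.97,0,0,-0.1, 50,0.19,0.12,4.97,0,0,-0.1, 40,0.19,0.12,4.97,0,0,-0.1]' 20
python3 - <<'E'
from h import *
from cell import env
print(delta(env.get_obs(),[.6165,-.095,.122],112.3))
a=env.read_camera("wrist")
cv2.imwrite("pics/w2.png",a["color"][:,:,::-1])
E
```

```text
time_s: 3.45
tool_pos: [0.6178, -0.0926, 0.1234]
tool_rot: [179.9, 0.1, 112.5]
force: [0.2, 0.5, 0.8]
grip_width: 0.0508
grasp_force: 0.0
(array([-0.057, -0.07 ,  0.046]), array([0.013, 0.009, 0.035]))
```

View pics/w2.png

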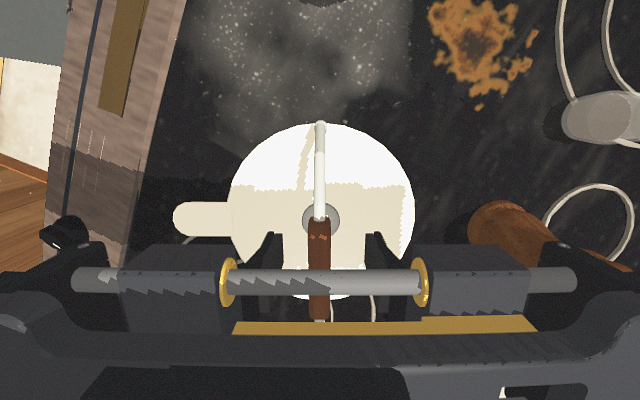

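The wrist view shows the fingers straddling the grip. The grip is at column 319 and the finger midpoint about 324, so I'll shift about −2.3 mm along tool y and then close gently.

```bash
python3 -m creep '[40,-0.03,-0.05,0.03,0,0,0, 36,-0.05,-0.08,0.05,0,0,0, 32,-0.05,-0.08,0.05,0,0,0, 28,-0.05,-0.08,0.05,0,0,0, 25,-0.05,-0.08,0.05,0,0,0, 22,-0.05,-0.08,0.05,0,0,0, 20,-0.05,-0.08,0.05,0,0,0, 18,-0.05,-0.08,0.05,0,0,0, 18,-0.05,-0.08,0.05,0,0,0]' 8
python3 - <<'E'
from h import *
from cell import env
print(delta(env.get_obs(),[.6165,-.095,.122],112.3))
a=env.read_camera("wrist")
cv2.imwrite("pics/w3.png",cv2.resize(a["color"][200:340,200:440,::-1],None,fx=3,fy=3))
E
```

```text
time_s: 4.4
tool_pos: [0.6155, -0.0949, 0.1209]
tool_rot: [-180.0, 0.0, 112.5]
force: [-0.6, 0.5, -0.5]
grip_width: 0.0185
grasp_force: 0.0
(array([-0.015,  0.03 , -0.036]), array([-0.001,  0.001,  0.035]))
```

View pics/w3.png

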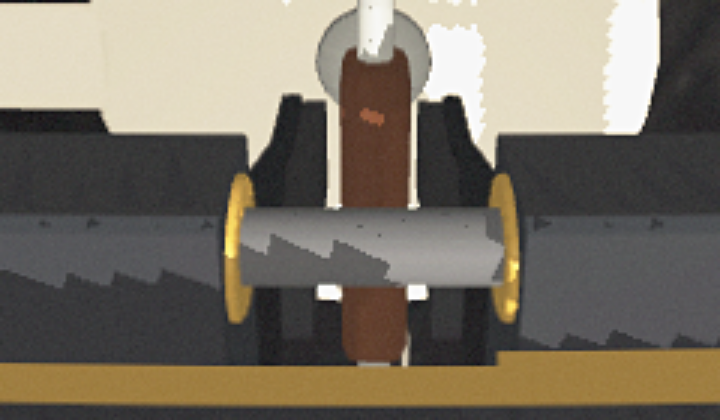

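The crop shows the bar between the pads with gaps of 14 px on the left and 9 px on the right, about 0.5 mm off centre. I'll trim that, close slowly, then firm up the grip.

```bash
python3 -m creep '[17,0,0.015,0,0,0,0, 16,0,0.015,0,0,0,0, 15,0,0.015,0,0,0,0, 14,0,0.015,0,0,0,0, 13,0,0.015,0,0,0,0, 12,0,0.015,0,0,0,0, 11,0,0.015,0,0,0,0, 10,0,0.015,0,0,0,0, 8,0,0.015,0,0,0,0, 4,0,0.015,0,0,0,0, 0,0,0.015,0,0,0,0, 0,0,0.015,0,0,0,0]' 8
python3 -m creep '[0,0,0,0,0,0,0, 0,0,0,0,0,0,0, 0,0,0,0,0,0,0]' 25
```

```text
time_s: 5.65
tool_pos: [0.616, -0.0947, 0.121]
tool_rot: [180.0, 0.0, 112.5]
force: [0.6, -0.1, -0.5]
grip_width: 0.0117
grasp_force: 8.0
time_s: 5.95
tool_pos: [0.616, -0.0947, 0.121]
tool_rot: [180.0, 0.0, 112.5]
force: [1.1, 0.4, 0.2]
grip_width: 0.0116
grasp_force: 25.0
```

Firm grip. I'll lift 80 mm (−2.7 units) slowly, with a smooth start and stop.

```bash
python3 -m creep '[0,0,0,-0.02,0,0,0, 0,0,0,-0.06,0,0,0, 0,0,0,-0.12,0,0,0, 0,0,0,-0.2,0,0,0, 0,0,0,-0.3,0,0,0, 0,0,0,-0.41,0,0,0, 0,0,0,-0.53,0,0,0, 0,0,0,-0.66,0,0,0, 0,0,0,-0.79,0,0,0, 0,0,0,-0.92,0,0,0, 0,0,0,-1.05,0,0,0, 0,0,0,-1.18,0,0,0]'
python3 -m creep '[0,0,0,-0.13,0,0,0, 0,0,0,-0.26,0,0,0, 0,0,0,-0.39,0,0,0, 0,0,0,-0.52,0,0,0, 0,0,0,-0.65,0,0,0, 0,0,0,-0.78,0,0,0, 0,0,0,-0.91,0,0,0, 0,0,0,-1.04,0,0,0, 0,0,0,-1.16,0,0,0, 0,0,0,-1.27,0,0,0, 0,0,0,-1.36,0,0,0, 0,0,0,-1.43,0,0,0]'
python3 -m creep '[0,0,0,-0.05,0,0,0, 0,0,0,-0.08,0,0,0, 0,0,0,-0.09,0,0,0, 0,0,0,-0.09,0,0,0, 0,0,0,-0.09,0,0,0, 0,0,0,-0.09,0,0,0]'
python3 - <<'E'
from h import *
from cell import env
a=env.read_camera("wrist");b=env.read_camera("side")
x,y=a["color"],b["color"][100:260,260:460]
cv2.imwrite("pics/l1.png",np.vstack([cv2.resize(x[80:340,130:530],(640,416)),cv2.resize(y,(640,512))])[:,:,::-1][::1,::1][:928:][: , :])
i=cv2.imread("pics/l1.png");cv2.imwrite("pics/l1.png",cv2.resize(i,(414,600)))
E
```

```text
time_s: 7.15
tool_pos: [0.6159, -0.0948, 0.1567]
tool_rot: [180.0, 0.0, 112.5]
force: [-0.2, 0.1, -2.1]
grip_width: 0.0118
grasp_force: 25.0
time_s: 8.35
tool_pos: [0.616, -0.0948, 0.1995]
tool_rot: [180.0, 0.0, 112.5]
force: [0.4, -0.5, -2.3]
grip_width: 0.0119
grasp_force: 25.0
time_s: 8.95
tool_pos: [0.6158, -0.0948, 0.2018]
tool_rot: [-180.0, -0.0, 112.5]
force: [0.0, 0.0, -2.6]
grip_width: 0.0115
grasp_force: 25.0
```

View pics/l1.png

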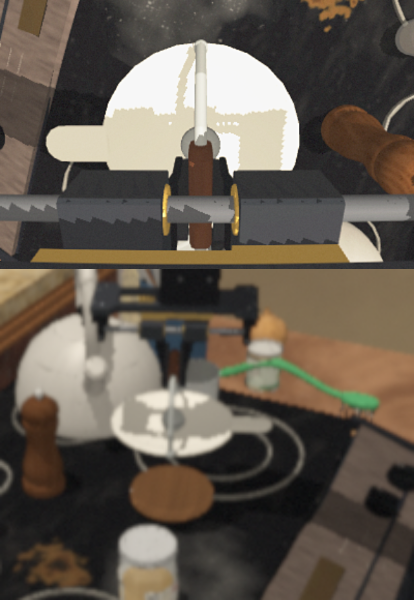

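The dish is about 8 cm above the stand and level, with the ball under the grip in the middle. Now I'll turn it about 84° CCW (−14 units) gently.

```bash
python3 -m creep '[0,0,0,0,0,0,-0.03, 0,0,0,0,0,0,-0.09, 0,0,0,0,0,0,-0.18, 0,0,0,0,0,0,-0.3, 0,0,0,0,0,0,-0.45, 0,0,0,0,0,0,-0.63, 0,0,0,0,0,0,-0.83, 0,0,0,0,0,0,-1.05, 0,0,0,0,0,0,-1.3, 0,0,0,0,0,0,-1.55, 0,0,0,0,0,0,-1.8, 0,0,0,0,0,0,-2.05]'
for i in 1 2 3; do python3 -m creep '[0,0,0,0,0,0,-0.27, 0,0,0,0,0,0,-0.54, 0,0,0,0,0,0,-0.81, 0,0,0,0,0,0,-1.08, 0,0,0,0,0,0,-1.35, 0,0,0,0,0,0,-1.62, 0,0,0,0,0,0,-1.89, 0,0,0,0,0,0,-2.16, 0,0,0,0,0,0,-2.43, 0,0,0,0,0,0,-2.7, 0,0,0,0,0,0,-2.97, 0,0,0,0,0,0,-3.24]' | head -3; done
python3 -m creep '[0,0,0,0,0,0,-0.26, 0,0,0,0,0,0,-0.51, 0,0,0,0,0,0,-0.75, 0,0,0,0,0,0,-0.98, 0,0,0,0,0,0,-1.2, 0,0,0,0,0,0,-1.41, 0,0,0,0,0,0,-1.6, 0,0,0,0,0,0,-1.77, 0,0,0,0,0,0,-1.92, 0,0,0,0,0,0,-2.04, 0,0,0,0,0,0,-2.13, 0,0,0,0,0,0,-2.18]'
python3 -m creep '[0,0,0,0,0,0,-0.02, 0,0,0,0,0,0,-0.03, 0,0,0,0,0,0,-0.03, 0,0,0,0,0,0,-0.03, 0,0,0,0,0,0,-0.03, 0,0,0,0,0,0,-0.03, 0,0,0,0,0,0,-0.03, 0,0,0,0,0,0,-0.03]'
python3 - <<'E'
from h import *
from cell import env
print(env.get_obs()["tool_pos"])
a=env.read_camera("wrist");b=env.read_camera("side");np.savez("pics/s2.npz",**b)
x,y=a["color"],b["color"][100:260,260:460]
i=np.vstack([cv2.resize(x,(640,400)),cv2.resize(y,(640,512))])[:,:,::-1]
cv2.imwrite("pics/f1.png",cv2.resize(i,(420,598)))
E
```

```text
time_s: 10.25
tool_pos: [0.6159, -0.0947, 0.2019]
tool_rot: [-180.0, 0.0, 124.9]
force: [0.1, -0.4, -3.2]
grip_width: 0.012
grasp_force: 25.0
time_s: 11.45
tool_pos: [0.6159, -0.0948, 0.2019]
tool_rot: [-180.0, 0.0, 144.4]
time_s: 12.65
tool_pos: [0.6159, -0.0948, 0.202]
tool_rot: [-180.0, 0.0, 163.8]
time_s: 13.85
tool_pos: [0.6159, -0.0948, 0.2019]
tool_rot: [-180.0, -0.0, -176.7]
time_s: 15.05
tool_pos: [0.6159, -0.0947, 0.2019]
tool_rot: [-180.0, -0.0, -163.8]
force: [0.7, -0.3, -2.9]
grip_width: 0.0117
grasp_force: 25.0
time_s: 15.85
tool_pos: [0.6159, -0.0948, 0.2019]
tool_rot: [-180.0, -0.0, -163.6]
force: [-0.1, 0.0, -2.8]
grip_width: 0.0115
grasp_force: 25.0
[ 0.61590967 -0.09475158  0.20194609]
```

View pics/f1.png

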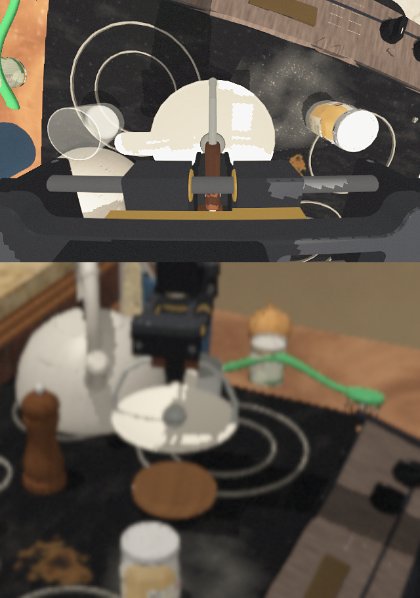

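The picture shows the tab at (120,142) pointing towards the glass at (80,132), the dish level, and the ball under the grip. The tool yaw is 196.4° against a target of 196.2°, so I'll hand the job in.

```bash
python3 -c "
from cell import env
print(env.sign_off())"
```

```text
the job is handed in; nothing more can be done
None
```

The job is handed in at about 16 s: the dish is held level about 8 cm above the stand, tab turned to the glass and ball in the middle in the last picture; the hand-in gave no verdict.

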